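Reset the tripped breaker and switch the bench supply back on

TASK

The red breaker on the garage bench has tripped: with closed fingertips, gently push its popped-up red button back in until it is fully home, and leave the yellow and blue breakers alone. Then gently press the green button on the orange cordless remote all the way down and let it come up again, with the remote left lying where it is. Pick nothing up, do not press green before red is home, do not disturb the spray can or the screwdriver, and finish clear of everything.

Things in the scene. Friction and masses are not known exactly. Their poses are not given: they have to be found in the camera images.
- panel: Fixed aluminium plate 110 (x) x 230 (y) x 30 mm high, on the bench; origin at the centre of its underside. Three black breakers stand on it in a row along its y axis, 65 mm apart (at y -65, 0 and +65 mm); which stands where varies. The panel's yaw and position vary, and it may be on the left or the right of the bench.
- red_breaker: Fixed black breaker housing 56 (x) x 36 (y) x 25 mm high, with a red collar and the red reset button in the middle of its top; origin at the centre of its underside, on the panel's top (30 mm above the bench).
- red_button_top (a point): Centre of the top face of the red button, a round vertical plunger 22 mm across; the point moves with the button. Popped up it stands up to 14 mm above the housing (69 mm above the bench), home 4 mm above the housing (59 mm above the bench).
- red_button (a joint): How far the red button has been pushed straight down, in m: 0 popped right up, 0.010 fully home against its stop. Starts between 0 and 0.003. It has no spring: it slides against about 3 N of friction and stays where it is left.
- yellow_breaker: Fixed breaker like the red one, with a yellow button that is already home and does not move (top 4 mm above its housing, 59 mm above the bench); origin at the centre of its underside. Leave alone.
- blue_breaker: Fixed breaker like the red one, with a blue button that is already home and does not move (top 4 mm above its housing, 59 mm above the bench); origin at the centre of its underside. Leave alone.
- remote: Loose orange remote with black rubber ends, 130 (x) x 56 (y) x 30 mm high, about 0.45 kg, lying flat on the bench; origin at the centre of its underside. Its green button is 30 mm from the centre towards its own +x end; a grey screen is at the other end. It may be on the left or the right of the bench (the other side from the panel).
- green_button_top (a point): Centre of the top face of the green button, a round vertical push button 24 mm across; the point moves with the button. At rest it is 10 mm above the remote's top (40 mm above the bench).
- green_button (a joint): How far the green button is pressed, in m: 0 released, 0.006 fully down against its stop. A spring returns it: about 2 N to start it, 5 N to hold it fully down.
- spray_can: Loose upright spray can, 54 mm across, 170 mm high, blue with a yellow cap, at the left end of the work; origin at the centre of its underside. Leave alone.
- screwdriver: Loose screwdriver 200 mm long with a yellow handle, lying roughly across the bench beyond the panel and the remote; lies along its own x axis. Leave alone.
Not all that is in view belongs to the job. Of the things that look like the remote, the middle-sized one is meant.

How it is judged (in metres and radians):
On the way, in this order (a step that is already met when the one before it is completed fails the run):
1. the red button is pushed fully home (at least 8.5 of its 10 mm) (value of joint red_button above 0.0085 m), for 0.2 s.
2. the green button is pressed down by the fingers (at least 4.5 of its 6 mm) (value of joint green_button above 0.0045 m and contact force between the fingers and remote above 1 N), for 0.05 s.
At the end, for the whole second after the job is handed in: The red button is at least 8.5 mm down (of 10), the green button is up again (less than 1.5 mm down), the remote lies flat and still within 20 mm of where it was, the spray can stands within 15 mm and the screwdriver lies within 20 mm of where they were (value of joint red_button above 0.0085 m and value of joint green_button below 0.0015 m and distance of each of remote, screwdriver from where it was at the start of the episode below 0.02 m and angle between each of remote, spray_can's own z axis and vertical below 0.1 rad and linear speed of remote below 0.02 m/s and distance of spray_can from where it was at the start of the episode below 0.015 m); the robot touches nothing.
It fails at once if the yellow or the blue breaker is touched (over 1 N) (contact force between any of the fingers, the arm and yellow_breaker above 1 N or contact force between any of the fingers, the arm and blue_breaker above 1 N).
It fails at once if the green button is pressed (over 3 mm) while the red button is not home (value of joint green_button above 0.003 m and value of joint red_button below 0.0085 m).
It fails at once if the red breaker or the remote is pushed harder than 40 N (contact force between the fingers and red_breaker above 40 N or contact force between the fingers and remote above 40 N).
It fails at once if the remote is lifted, tipped or shifted (over 20 mm or 0.15 rad) (distance of remote from where it was at the start of the episode above 0.02 m or angle between remote's own z axis and vertical above 0.15 rad).
It fails at once if the spray can is shifted over 15 mm or tipped, or the screwdriver shifted over 20 mm (distance of spray_can from where it was at the start of the episode above 0.015 m or angle between spray_can's own z axis and vertical above 0.2 rad or distance of screwdriver from where it was at the start of the episode above 0.02 m).
It also fails if it takes over 38 s, if anything falls off the work surface, if the arm or the gripper's body presses on something with over 40 N, if the wrist force passes 120 N, or if a joint passes its speed limit or range.

ROBOT

A 6-joint arm with a two-finger parallel gripper is mounted at the origin on the work surface. World frame = base frame: x ahead of the robot, y to its left, z up, the work surface at z = 0. Lengths are in m, angles in degrees, forces in N, time in s.
With the tool pointing down it reaches from about 0.375 to 0.9 m from the base axis. Payload 3.1 kg.
Tool frame: the origin (TCP) lies between the finger pads; the fingertips stand 22 mm ahead of it and the grasp point (between the pads) lies 3 mm ahead of it (bot.tip_extent is the distance from the TCP to the fingertips, in m); y points along the fingers, z is the direction in which the jaws open and shut, and the axes are right-handed (so a half turn about y gives the same grasp; the last joint's range is limited). The gripper opens to 87 mm and grips with 3 to 60 N. Pads are 19 mm wide; open, the fingers measure 117 mm over their backs; the gripper's body (75 mm by 190 mm) begins 51 mm behind the grasp point.
Start: joints at [-77.263, 30.224, 82.088, -0, 67.689, -10.227], TCP at [0.244, -0.575, 0.214] pointing down, gripper open.
Joint ranges: [-176.69, 176.69], [-43.24, 126.21], [12.49, 139.97], [-82, 262], [0, 151.66], [-163.58, 163.58]. Speed limits (degrees/s): [159.86, 159.86, 180, 180, 180, 180].

INTERFACE

Orientations are given as a 3x3 rotation matrix whose columns are the frame's x, y, z axes.
In Python, from rig import bot, eyes, models gives the robot as it stands. The module is installed in compiled form; this text tells all that it offers.
- The arm moves only by the tool arm_command, never from a script. Its arguments are lists of equal length, an entry for each row: "translation": the shift along the tool's x, y, z each as a share of 0.08 m, from -1 to 1, a list of three; "rotation": the turn, a rotation vector about the tool's x, y, z each as a share of 60 degrees, from -1 to 1, a list of three; "grip": the closure, from -1 (fully open) to 1 (shut), so that 0 is half open. In form: {"translation": [[x, y, z], ...], "rotation": [[rx, ry, rz], ...], "grip": [grip, ...]}. A call has 1 to 5 rows; each row is the pose to reach, as a shift and turn from the pose commanded when the call began, along the tool's axes at that moment; what a row does not reach only later rows make up. A row lasts 1/10 s, in which the tool goes at most 50 mm and 8.59 degrees, less where a joint would pass 70% of its speed; a pose out of reach is approached as far as the arm can. A call with a number of a shift or a turn outside -1 to 1 is refused whole. A call with a gripper value outside its range is refused whole. The fingers move at their own pace and stop on an object; the grip force is fixed at half the most. Time passes only in rows, so rows that repeat a pose let the fingers close. It gives the time, the measured TCP pose, the force and the opening at its end, in the units of the state.
- bot.read_state(): the state, without advancing time (a new reading comes with each control period).
- eyes.capture(name): name is "side" or "top"; returns a dict with "image" (384x512x3 uint8, blue, green, red), "mtx" (3x3 intrinsics, pixels), "dist_coeffs" ([k1, k2, p1, p2, k3] as OpenCV has them; the pictures are not rectified), "rvec" (rotation vector, rad) and "tvec" (3), from world to camera coordinates, as OpenCV has them. Camera axes: x right, y down, z forward; pixel columns grow to the right and rows downward; lengths in m; the calibration is good to about 2 mm. A picture is of the moment at which its call begins. There is no depth.
- bot.hand_in(): hands the job in, once; it reports no verdict.
Trained networks look in the newest picture that a camera, given by its name, has taken for a name from the list of things; names that differ only in an ending like _2 or _b are one class to them, and where a whole thing is asked for, a point or a joint stands for the part that bears it (a point fixed in the world has none). Each returns a list of dicts, best first, with "conf" (0 to 1); they miss things now and then, are a little off and sometimes report something else, mostly with a low value. They report only what shows in the picture. A call takes as long as a camera call. They do not tell look-alikes from the thing itself.
- models.recognise(camera, thing): "extent" ([left, top, right, bottom] as shares, 0 to 1, of the picture: columns of its width, rows of its height, round what is visible of it).
- models.spot_point(camera, thing): "point" ([column, row] as shares, 0 to 1, of the picture: columns of its width, rows of its height: a listed point, or the origin of a listed thing).
The state is a dict: "time_s": time; "joint_positions": joint angles; "qvel": joint speeds; "tau": joint torques, N m; "position": TCP position; "tcp_rot": TCP orientation; "force": force on the tool from outside, world axes, zero at the start; "moment": the same for the moment, N m; "opening": opening from 0.0 (shut) to 1.0 (fully open).
Only numpy, scipy, OpenCV 4.12 (cv2) and the standard library are available. Lean on these libraries where they do the work, as an engineer would, in place of code of your own. Each camera call takes 0.05 s, during which the arm holds its last target. There are 200 camera calls.

## Working session

There is one attempt and no reset: what is moved stays moved. The work goes in short steps, Python scripts to look and compute and a tool call to move; the robot and the scene stay as the last step left them, time stands still between calls to the robot, and variables do not carry over. Pictures are saved under pics/ and viewed, about 8 in all and at most 12, crops included, and the job is handed in when it is done.

Besides the shell and the picture viewer there is one more tool, called after "Emit:" by a JSON object that holds its "name" and its "arguments". arm_command: Moves the arm, as the interface text tells. Shift numbers are shares of 0.08 m and turn numbers shares of 60 degrees, none past 1 either way. Its arguments: {"type":"object","properties":{"translation":{"type":"array"},"rotation":{"type":"array"},"grip":{"type":"array"}},"required":["translation","rotation","grip"]}

```bash
mkdir -p pics; cat > h.py <<'E'
import numpy as np, cv2
from rig import bot, eyes, models
def ray(c,uv):
    R=cv2.Rodrigues(np.array(c["rvec"],float))[0]; t=np.array(c["tvec"],float).ravel()
    p=cv2.undistortPoints(np.array([[uv]],float),np.array(c["mtx"],float),np.array(c["dist_coeffs"],float))[0,0]
    return -R.T@t, R.T@np.array([p[0],p[1],1.])
def atz(c,uv,z):
    o,d=ray(c,uv); return o+d*(z-o[2])/d[2]
E
python3 - <<'E'
from h import *
s=bot.read_state(); print(s["time_s"],s["position"],np.round(s["tcp_rot"],3),s["opening"],s["force"])
Z=dict(red_button_top=.067,green_button_top=.04,remote=0,red_breaker=.03,yellow_breaker=.03,blue_breaker=.03,panel=0,spray_can=0,screwdriver=.01)
for n in("top","side"):
    c=eyes.capture(n); cv2.imwrite(f"pics/{n}0.png",c["image"])
    print(n, ray(c,(256,192))[0])
    for k,z in Z.items():
        for r in models.spot_point(n,k)[:4]:
            uv=np.array(r["point"])*[512,384]
            print(k,round(r["conf"],2),uv.round(1),atz(c,uv,z).round(4))
E
```

```text
0.0 [ 0.24370608 -0.57470504  0.21307534] [[-0.921 -0.     0.39 ]
 [-0.39   0.002 -0.921]
 [-0.    -1.    -0.002]] 1.0006403403082538 [ 0.39630946  0.28919728 -0.26545472]
top [0.36630455 0.06390114 1.05088904]
red_button_top 0.62 [369.4 217.6] [ 0.5273 -0.1878  0.067 ]
green_button_top 0.67 [171.5 312.2] [0.3067 0.2211 0.04  ]
green_button_top 0.64 [197.7 177.3] [0.6013 0.1881 0.04  ]
green_button_top 0.56 [269.6 113.2] [0.7612 0.035  0.04  ]
green_button_top 0.48 [151.1 134.5] [0.6953 0.302  0.04  ]
remote 0.87 [196.2 197.2] [0.5637 0.1928 0.    ]
remote 0.79 [165.7 142.7] [0.69   0.2749 0.    ]
remote 0.67 [183.7 291.9] [0.3495 0.2041 0.    ]
red_breaker 0.98 [369.4 216.8] [ 0.5351 -0.1972  0.03  ]
red_breaker 0.65 [194.5 179.2] [0.5989 0.1961 0.03  ]
yellow_breaker 0.94 [305.4 208.6] [ 0.5458 -0.0547  0.03  ]
blue_breaker 0.94 [337.9 214.5] [ 0.5365 -0.1272  0.03  ]
panel 0.7 [337.4 214.3] [ 0.5419 -0.1316  0.    ]
spray_can 0.71 [100.8 165.3] [0.627  0.4222 0.    ]
screwdriver 0.91 [267.4 116.6] [0.7642 0.039  0.01  ]
side [0.23455791 0.68567118 0.48904468]
red_button_top 0.41 [
[... 314 characters left out ...]
.    ]
remote 0.82 [222.1 242.5] [0.5616 0.1954 0.    ]
remote 0.72 [315.7 287.8] [0.3433 0.2212 0.    ]
remote 0.22 [291.9 181.3] [ 0.5334 -0.12    0.    ]
red_breaker 0.75 [303.4 161.1] [ 0.5314 -0.1961  0.03  ]
yellow_breaker 0.7 [282.8 180.1] [ 0.5384 -0.0645  0.03  ]
yellow_breaker 0.31 [123.2 305.5] [0.5961 0.4365 0.03  ]
blue_breaker 0.56 [292.  170.8] [ 0.5372 -0.1243  0.03  ]
panel 0.72 [291.9 181.2] [ 0.5336 -0.1204  0.    ]
panel 0.23 [220.8 242.4] [0.5642 0.1964 0.    ]
spray_can 0.9 [122.7 306.6] [0.6187 0.4223 0.    ]
spray_can 0.15 [303.4 149.9] [ 0.5805 -0.3308  0.    ]
screwdriver 0.62 [121.8 305.4] [0.614  0.4266 0.01  ]
screwdriver 0.51 [189.7 187.7] [0.7467 0.0603 0.01  ]
```

```bash
python3 -c "
import cv2
for n in('top','side'):
    i=cv2.imread(f'pics/{n}0.png'); cv2.imwrite(f'pics/{n}0b.png',cv2.resize(i,(768,576),interpolation=3))"
```

```text
(no output)
```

View pics/top0b.png

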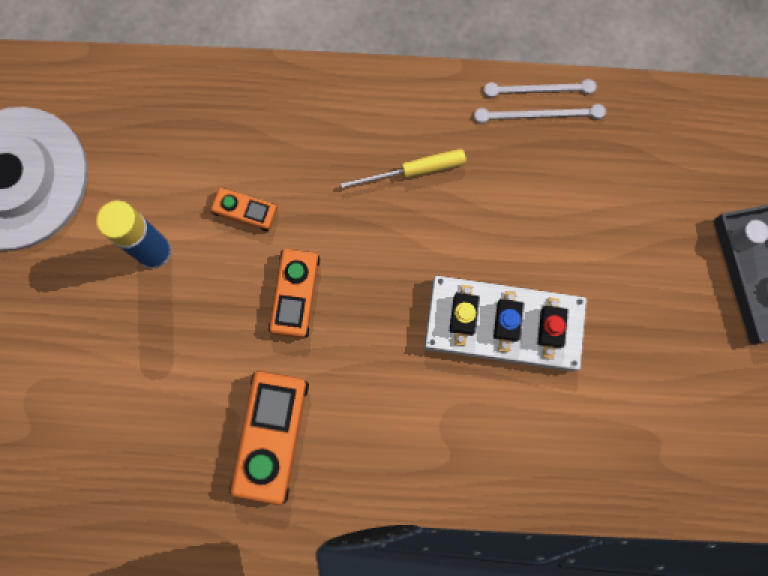

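View pics/side0b.png

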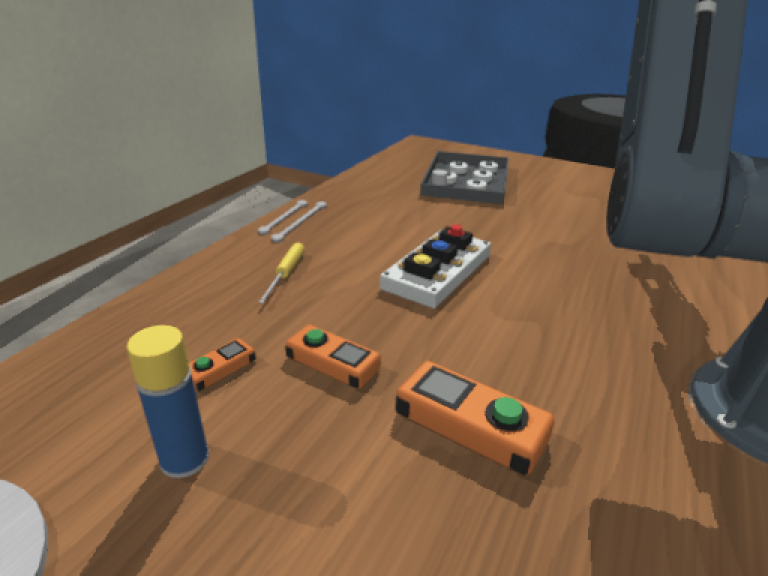

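The pictures show three orange remotes in the top view. The middle-sized one is at about (295,292), with its green button at (296,271). The red breaker is at (555,325), the right end of the panel, with blue next to it. I'll refine both targets by colour and both cameras.

```bash
python3 - <<'E'
from h import *
print(bot.tip_extent)
T={"red":((369,217),(304,152),.067),"green":((197,179),(209,224),.04)}
C={n:eyes.capture(n) for n in("top","side")}
for k,(a,b,z) in T.items():
    L=[]
    for n,g in(("top",a),("side",b)):
        im=C[n]["image"]; hsv=cv2.cvtColor(im,cv2.COLOR_BGR2HSV); h=hsv[...,0]
        m=((h<6)|(h>174) if k=="red" else (h>50)&(h<85))&(hsv[...,1]>110)&(hsv[...,2]>60)
        q,l,st,ce=cv2.connectedComponentsWithStats(m.astype(np.uint8))
        i=min(range(1,q),key=lambda i:np.hypot(*(ce[i]-g))+ (99 if st[i][4]<10 else 0))
        # top-face: brightest part
        mm=l==i; v=hsv[...,2]; br=mm&(v>0.8*np.percentile(v[mm],90)); yy,xx=np.nonzero(br); f=(xx.mean(),yy.mean())
        print(k,n,ce[i].round(1),st[i],np.round(f,1),atz(C[n],f,z).round(4)); L.append(ray(C[n],f))
    A=sum(np.eye(3)-np.outer(d,d)/(d@d) for o,d in L); B=sum((np.eye(3)-np.outer(d,d)/(d@d))@o for o,d in L)
    print("tri",np.linalg.solve(A,B).round(4))
E
```

```text
0.022
red top [369.6 216.5] [363 210  14  14 167] [370.7 216. ] [ 0.531  -0.1906  0.067 ]
red side [303.6 153.7] [298 150  12   8  68] [303.8 151.2] [ 0.5293 -0.1843  0.067 ]
tri [ 0.5316 -0.1914  0.0635]
green top [196.9 180.1] [192 175  11  11  95] [196.7 180.1] [0.5949 0.1899 0.04  ]
green side [209.6 224.2] [204 220  12   9  75] [209.7 222.7] [0.5921 0.1938 0.04  ]
tri [0.5953 0.1901 0.0366]
```

Emit:
{"name": "arm_command", "arguments": {"translation": [[-0.6, 0, -0.35], [-1, 0, -0.6], [-1, 0, -0.6]], "rotation": [[0, 0, 0], [0, 0, 0], [0, 0, 0]], "grip": [1, 1, 1]}}

```text
time_s: 1.4
position: [0.301, -0.4946, 0.2138]
tcp_rot: [[-0.919, 0.0, 0.394], [-0.394, 0.005, -0.919], [-0.002, -1.0, -0.005]]
force: [-0.1, 0.4, 0.9]
opening: 0.812
```

Emit:
{"name": "arm_command", "arguments": {"translation": [[-0.6, 0, -0.35], [-1, 0, -0.6], [-1, 0, -0.6]], "rotation": [[0, 0, 0], [0, 0, 0], [0, 0, 0]], "grip": [1, 1, 1]}}

```text
time_s: 1.7
position: [0.3555, -0.4202, 0.214]
tcp_rot: [[-0.919, -0.0, 0.395], [-0.395, 0.003, -0.919], [-0.001, -1.0, -0.003]]
force: [-0.3, -0.8, -0.8]
opening: 0.542
```

Emit:
{"name": "arm_command", "arguments": {"translation": [[-0.6, 0, -0.35], [-1, 0, -0.6], [-1, 0, -0.6]], "rotation": [[0, 0, 0], [0, 0, 0], [0, 0, 0]], "grip": [1, 1, 1]}}

```text
time_s: 2.0
position: [0.4103, -0.3459, 0.2141]
tcp_rot: [[-0.919, 0.0, 0.394], [-0.394, 0.002, -0.919], [-0.001, -1.0, -0.002]]
force: [-0.9, 0.1, -0.3]
opening: 0.267
```

Emit:
{"name": "arm_command", "arguments": {"translation": [[-0.6, 0, -0.35], [-1, 0, -0.6], [-1, 0, -0.6]], "rotation": [[0, 0, 0], [0, 0, 0], [0, 0, 0]], "grip": [1, 1, 1]}}

```text
time_s: 2.3
position: [0.4654, -0.2715, 0.2142]
tcp_rot: [[-0.919, 0.001, 0.394], [-0.394, 0.001, -0.919], [-0.001, -1.0, -0.0]]
force: [-0.3, -0.3, -0.6]
opening: 0.029
```

Emit:
{"name": "arm_command", "arguments": {"translation": [[-0.5, 0, -0.3], [-0.9, 0, -0.5], [-0.9, 0, -0.5], [-0.9, 0, -0.5]], "rotation": [[0, 0, 0], [0, 0, 0], [0, 0, 0], [0, 0, 0]], "grip": [1, 1, 1, 1]}}

```text
time_s: 2.7
position: [0.5144, -0.2102, 0.214]
tcp_rot: [[-0.92, -0.0, 0.391], [-0.391, -0.001, -0.92], [0.001, -1.0, 0.001]]
force: [0.4, -0.6, -0.3]
opening: 0.006
```

Emit:
{"name": "arm_command", "arguments": {"translation": [[-0.28, 0.3, -0.18], [-0.28, 0.8, -0.18], [-0.28, 1, -0.18], [-0.28, 1, -0.18]], "rotation": [[0, 0, 0], [0, 0, 0], [0, 0, 0], [0, 0, 0]], "grip": [1, 1, 1, 1]}}

```text
time_s: 3.1
position: [0.5267, -0.1879, 0.1315]
tcp_rot: [[-0.921, -0.006, 0.388], [-0.388, 0.002, -0.921], [0.004, -1.0, -0.004]]
force: [-0.5, -0.3, 0.6]
opening: 0.008
```

Emit:
{"name": "arm_command", "arguments": {"translation": [[0, 0.2, 0], [0, 0.35, 0], [0, 0.35, 0], [0, 0.35, 0]], "rotation": [[0, 0, 0], [0, 0, 0], [0, 0, 0], [0, 0, 0]], "grip": [1, 1, 1, 1]}}

```text
time_s: 3.5
position: [0.5294, -0.1877, 0.1065]
tcp_rot: [[-0.921, 0.001, 0.389], [-0.389, -0.0, -0.921], [-0.0, -1.0, 0.001]]
force: [-0.4, -0.5, 0.5]
opening: 0.007
```

```bash
python3 - <<'E'
from h import *
c=eyes.capture("side");s=bot.read_state();print(s["position"],s["force"])
i=c["image"][90:210,240:370]; a=cv2.resize(i,None,fx=4,fy=4,interpolation=2)
c=eyes.capture("top"); b=cv2.resize(c["image"][160:280,305:435][:,:65],None,fx=4,fy=4,interpolation=2)
cv2.imwrite("pics/n1.png",np.hstack([a,b]))
E
```

```text
[ 0.52966495 -0.18761432  0.1068307 ] [0.82002999 0.19208119 0.02335777]
```

View pics/n1.png

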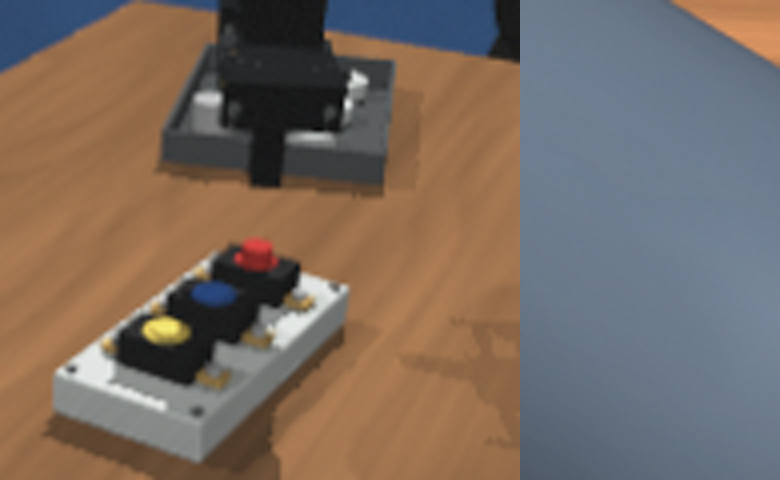

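```bash
python3 - <<'E'
from h import *
c=eyes.capture("side")
P=np.array([[.5295,-.188,.085],[.5295,-.188,.107],[.5295,-.188,.126],[.529,-.188,.067],[.529,-.188,.069],[.529,-.188,.055]])
u=cv2.projectPoints(P,c["rvec"],c["tvec"],c["mtx"],c["dist_coeffs"])[0][:,0]
print(u.round(1),((u-[240,90])*4).round(0))
E
```

```text
[[304.7 144.8]
 [305.4 137.5]
 [306.  131.1]
 [304.3 150.7]
 [304.4 150. ]
 [303.9 154.5]] [[259. 219.]
 [262. 190.]
 [264. 164.]
 [257. 243.]
 [258. 240.]
 [256. 258.]]
```

```bash
python3 - <<'E'
from h import *
c=eyes.capture("side");s=bot.read_state();print(s["time_s"],s["position"],s["force"])
i=c["image"][90:210,240:370]; cv2.imwrite("pics/n2.png",cv2.resize(i,None,fx=4,fy=4,interpolation=2))
E
```

```text
3.7 [ 0.52976422 -0.18723918  0.10685234] [-0.47364835 -0.57595549 -0.71992967]
```

View pics/n2.png

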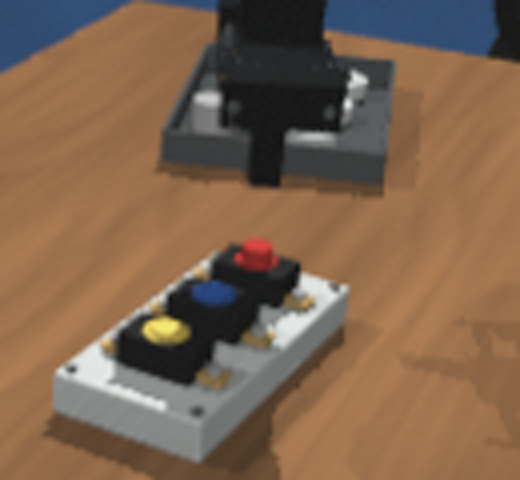

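```bash
python3 - <<'E'
from h import *
c=eyes.capture("side");s=bot.read_state();p=np.array(s["position"]);R=np.array(s["tcp_rot"])
def pr(P): return ((cv2.projectPoints(np.array(P),c["rvec"],c["tvec"],c["mtx"],c["dist_coeffs"])[0][:,0]-[240,90])*4).round(0)
for nm,b in(("body",-.048),("tip",.022),("tcp",0)):
    for w,d in((.0375,.095),(.0375,0.0375),(.0095,.015)):
        print(nm,w,d,pr([p+R@[sx*w,b,sz*d] for sx in(-1,1) for sz in(-1,1)]).tolist())
for z in(.085,.107): print(z,atz(c,(240+265/4,90+186/4),z))
E
```

```text
body 0.0375 0.095 [[213.0, 176.0], [211.0, 77.0], [335.0, 182.0], [313.0, 82.0]]
body 0.0375 0.0375 [[212.0, 142.0], [211.0, 103.0], [327.0, 148.0], [319.0, 109.0]]
body 0.0095 0.015 [[254.0, 132.0], [252.0, 117.0], [283.0, 134.0], [280.0, 118.0]]
tip 0.0375 0.095 [[205.0, 277.0], [204.0, 166.0], [322.0, 284.0], [303.0, 171.0]]
tip 0.0375 0.0375 [[205.0, 239.0], [204.0, 196.0], [316.0, 246.0], [308.0, 202.0]]
tip 0.0095 0.015 [[245.0, 228.0], [244.0, 211.0], [273.0, 230.0], [271.0, 212.0]]
tcp 0.0375 0.095 [[207.0, 246.0], [206.0, 139.0], [326.0, 253.0], [306.0, 144.0]]
tcp 0.0375 0.0375 [[207.0, 210.0], [206.0, 168.0], [319.0, 216.0], [312.0, 173.0]]
tcp 0.0095 0.015 [[248.0, 199.0], [247.0, 182.0], [276.0, 200.0], [274.0, 183.0]]
0.085 [ 0.54712649 -0.24686313  0.085     ]
0.107 [ 0.53010731 -0.19608718  0.107     ]
```

```bash
python3 - <<'E'
from h import *
c=eyes.capture("top");s=bot.read_state();p=np.array(s["position"])
P=[p+[0,0,h] for h in(-.022,.05,.1,.2)]
print(cv2.projectPoints(np.array(P),c["rvec"],c["tvec"],c["mtx"],c["dist_coeffs"])[0][:,0].round(0).tolist(), s["joint_positions"])
cv2.imwrite("pics/n3.png",c["image"])
E
```

```text
[[371.0, 215.0], [381.0, 210.0], [388.0, 205.0], [406.0, 194.0]] [-3.08457361e+01  3.38610292e+01  9.68287013e+01 -1.95120923e-03
  4.92455062e+01  3.61818146e+01]
```

View pics/n3.png

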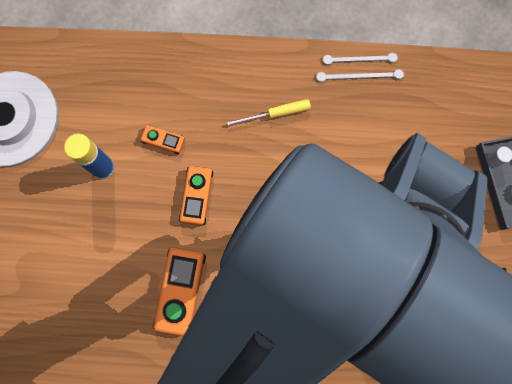

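The side view puts the closed tip at crop (265,186), about 33 px higher than the reported TCP predicts (row 219). The top view is blocked by the arm. I won't trust either number yet. I'll descend in small steps and watch the force.

Emit:
{"name": "arm_command", "arguments": {"translation": [[0, 0.08, 0], [0, 0.16, 0], [0, 0.16, 0]], "rotation": [[0, 0, 0], [0, 0, 0], [0, 0, 0]], "grip": [1, 1, 1]}}

```text
time_s: 4.1
position: [0.5284, -0.1864, 0.092]
tcp_rot: [[-0.921, -0.002, 0.39], [-0.39, 0.001, -0.921], [0.002, -1.0, -0.002]]
force: [-0.2, -0.2, 1.1]
opening: 0.006
```

Emit:
{"name": "arm_command", "arguments": {"translation": [[0, 0.02, 0], [0, 0.04, 0], [0, 0.04, 0]], "rotation": [[0, 0, 0], [0, 0, 0], [0, 0, 0]], "grip": [1, 1, 1]}}

```text
time_s: 4.4
position: [0.5292, -0.1868, 0.0898]
tcp_rot: [[-0.921, -0.0, 0.39], [-0.39, 0.0, -0.921], [0.0, -1.0, -0.0]]
force: [0.4, 0.9, 0.2]
opening: 0.004
```

Emit:
{"name": "arm_command", "arguments": {"translation": [[0, 0.02, 0], [0, 0.04, 0], [0, 0.04, 0]], "rotation": [[0, 0, 0], [0, 0, 0], [0, 0, 0]], "grip": [1, 1, 1]}}

```text
time_s: 4.7
position: [0.5292, -0.1868, 0.0867]
tcp_rot: [[-0.921, -0.0, 0.39], [-0.39, 0.0, -0.921], [0.0, -1.0, -0.0]]
force: [0.6, 1.4, 0.1]
opening: 0.004
```

```bash
python3 - <<'E'
from h import *
c=eyes.capture("side");s=bot.read_state();print(s["time_s"],s["position"],s["force"])
i=c["image"][90:210,240:370]; cv2.imwrite("pics/n4.png",cv2.resize(i,None,fx=4,fy=4,interpolation=2))
E
```

```text
4.75 [ 0.52922534 -0.18682659  0.08676402] [-0.42611794  0.44119939  0.23517605]
```

View pics/n4.png

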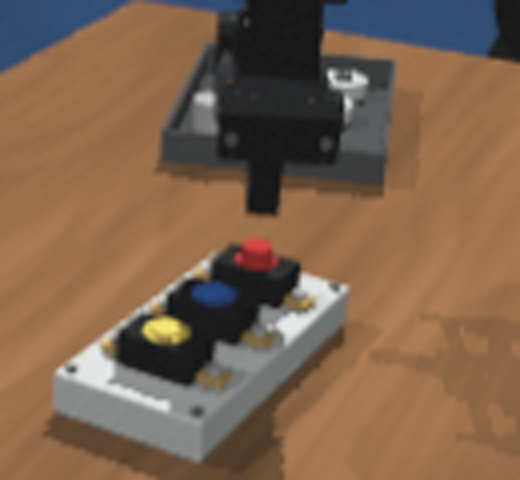

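Emit:
{"name": "arm_command", "arguments": {"translation": [[0, 0.04, 0], [0, 0.08, 0], [0, 0.08, 0]], "rotation": [[0, 0, 0], [0, 0, 0], [0, 0, 0]], "grip": [1, 1, 1]}}

```text
time_s: 5.05
position: [0.5289, -0.1867, 0.0799]
tcp_rot: [[-0.921, -0.001, 0.39], [-0.39, 0.001, -0.921], [0.001, -1.0, -0.001]]
force: [-0.8, 0.5, -0.5]
opening: -0.0
```

```bash
python3 - <<'E'
from h import *
t=eyes.capture("top"); c=eyes.capture("side");s=bot.read_state();print(s["time_s"],s["position"],s["force"])
cv2.imwrite("pics/n5.png",cv2.resize(c["image"][80:280,240:506],None,fx=3,fy=3,interpolation=2))
base=np.array([.622,.422,0])
tip=atz(c,(240+262/4,90+206/4),0)
pj=lambda P:(cv2.projectPoints(np.array(P),c["rvec"],c["tvec"],c["mtx"],c["dist_coeffs"])[0][:,0]-[240,80])*3
for e in((103,250),(20,187)):
    L=(atz(t,e,0)-base)/.17; print("light",L)
    for z in(.052,.065,.085,.1):
        print(z,pj([[.529,-.187,z],np.array([.529,-.187,0])+L*z]).round(0).tolist())
E
```

```text
5.15 [ 0.52919826 -0.18681203  0.08025334] [-0.73165479 -0.74885769 -0.25371061]
light [-1.12421463 -0.16511983  0.        ]
0.052 [[191.0, 227.0], [247.0, 286.0]]
0.065 [[192.0, 214.0], [262.0, 289.0]]
0.085 [[194.0, 195.0], [286.0, 293.0]]
0.1 [[196.0, 180.0], [304.0, 296.0]]
light [-0.33686643  1.09145613  0.        ]
0.052 [[191.0, 227.0], [182.0, 305.0]]
0.065 [[192.0, 214.0], [181.0, 313.0]]
0.085 [[194.0, 195.0], [179.0, 326.0]]
0.1 [[196.0, 180.0], [177.0, 335.0]]
```

View pics/n5.png

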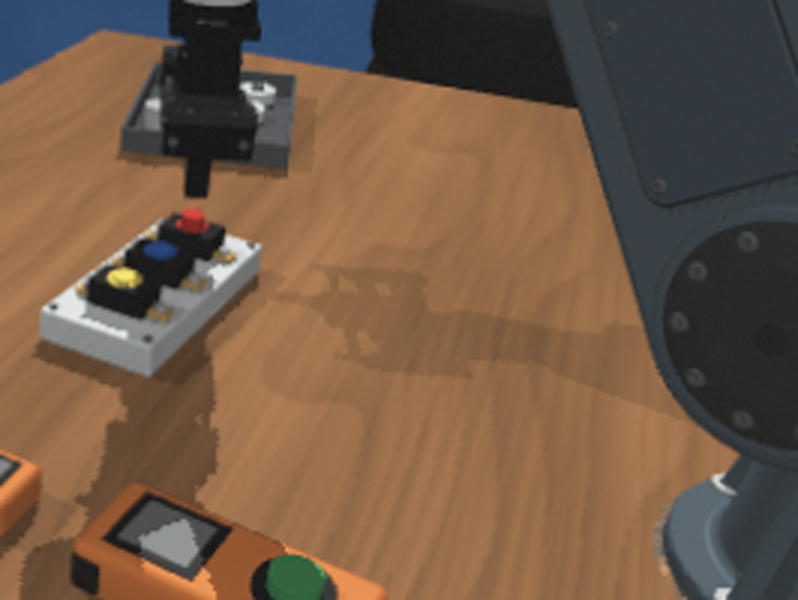

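The finger's shadow ends at (275,296) and the tip shows at (196,192). Together these fit a tip above the button at about z 0.08. They don't fit one standing further back. So the tip is higher than the reported TCP and extent imply, and I'll keep feeling my way down.

Emit:
{"name": "arm_command", "arguments": {"translation": [[0, 0.03, 0], [0, 0.06, 0], [0, 0.09, 0], [0, 0.09, 0]], "rotation": [[0, 0, 0], [0, 0, 0], [0, 0, 0], [0, 0, 0]], "grip": [1, 1, 1, 1]}}

```text
time_s: 5.55
position: [0.529, -0.1867, 0.0728]
tcp_rot: [[-0.921, -0.001, 0.39], [-0.39, 0.0, -0.921], [0.001, -1.0, -0.001]]
force: [0.9, -0.5, 0.3]
opening: 0.004
```

Emit:
{"name": "arm_command", "arguments": {"translation": [[0, 0.02, 0], [0, 0.03, 0], [0, 0.03, 0]], "rotation": [[0, 0, 0], [0, 0, 0], [0, 0, 0]], "grip": [1, 1, 1]}}

```text
time_s: 5.85
position: [0.5292, -0.1868, 0.0707]
tcp_rot: [[-0.921, -0.0, 0.39], [-0.39, 0.0, -0.921], [0.0, -1.0, -0.0]]
force: [0.3, -0.5, 0.1]
opening: 0.001
```

```bash
python3 - <<'E'
from h import *
c=eyes.capture("side");s=bot.read_state();print(s["time_s"],s["position"],s["force"])
i=c["image"][110:200,260:350]; cv2.imwrite("pics/n6.png",cv2.resize(i,None,fx=5,fy=5,interpolation=2))
E
```

```text
5.9 [ 0.52928292 -0.18687329  0.07080435] [-0.74392348  0.03437115 -0.5246101 ]
```

View pics/n6.png

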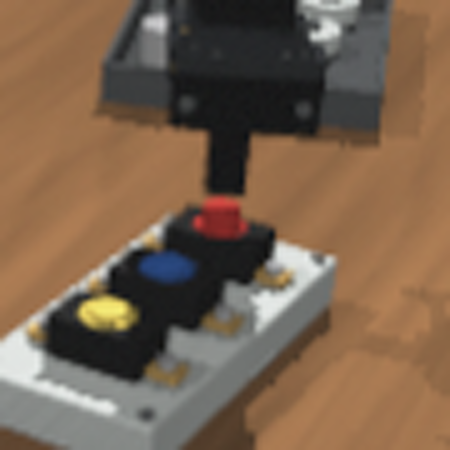

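The tip is now just above the red button: tip edge at (225,194), button top at (222,203). There's still no force, so I'm continuing in small steps.

Emit:
{"name": "arm_command", "arguments": {"translation": [[0, 0.02, 0], [0, 0.04, 0], [0, 0.04, 0]], "rotation": [[0, 0, 0], [0, 0, 0], [0, 0, 0]], "grip": [1, 1, 1]}}

```text
time_s: 6.2
position: [0.5291, -0.1868, 0.0674]
tcp_rot: [[-0.921, -0.001, 0.39], [-0.39, 0.0, -0.921], [0.0, -1.0, -0.0]]
force: [-0.5, 0.3, 0.1]
opening: 0.002
```

Emit:
{"name": "arm_command", "arguments": {"translation": [[0, 0.02, 0], [0, 0.03, 0], [0, 0.03, 0]], "rotation": [[0, 0, 0], [0, 0, 0], [0, 0, 0]], "grip": [1, 1, 1]}}

```text
time_s: 6.5
position: [0.5292, -0.1868, 0.0651]
tcp_rot: [[-0.921, -0.0, 0.39], [-0.39, 0.0, -0.921], [0.0, -1.0, -0.0]]
force: [-0.2, 0.0, -0.4]
opening: 0.007
```

Emit:
{"name": "arm_command", "arguments": {"translation": [[0, 0.02, 0], [0, 0.02, 0], [0, 0.02, 0]], "rotation": [[0, 0, 0], [0, 0, 0], [0, 0, 0]], "grip": [1, 1, 1]}}

```text
time_s: 6.8
position: [0.5293, -0.1869, 0.0636]
tcp_rot: [[-0.921, -0.0, 0.39], [-0.39, 0.0, -0.921], [0.0, -1.0, -0.0]]
force: [0.2, 0.0, -0.6]
opening: 0.006
```

Emit:
{"name": "arm_command", "arguments": {"translation": [[0, 0.02, 0], [0, 0.02, 0], [0, 0.02, 0]], "rotation": [[0, 0, 0], [0, 0, 0], [0, 0, 0]], "grip": [1, 1, 1]}}

```text
time_s: 7.1
position: [0.5292, -0.1869, 0.062]
tcp_rot: [[-0.921, -0.0, 0.39], [-0.39, 0.0, -0.921], [0.0, -1.0, -0.0]]
force: [0.3, 0.1, -0.2]
opening: 0.007
```

Emit:
{"name": "arm_command", "arguments": {"translation": [[0, 0.02, 0], [0, 0.02, 0], [0, 0.02, 0]], "rotation": [[0, 0, 0], [0, 0, 0], [0, 0, 0]], "grip": [1, 1, 1]}}

```text
time_s: 7.4
position: [0.5292, -0.1868, 0.0604]
tcp_rot: [[-0.921, -0.0, 0.39], [-0.39, 0.0, -0.921], [0.0, -1.0, -0.0]]
force: [-0.5, 0.1, -0.2]
opening: 0.005
```

```bash
python3 - <<'E'
from h import *
c=eyes.capture("side");s=bot.read_state();print(s["time_s"],s["position"],s["force"])
i=c["image"][120:180,270:340]; cv2.imwrite("pics/n7.png",cv2.resize(i,None,fx=8,fy=8,interpolation=2))
E
```

```text
7.45 [ 0.52929406 -0.18688142  0.06043554] [-0.1527398   0.35287353 -0.13585057]
```

View pics/n7.png

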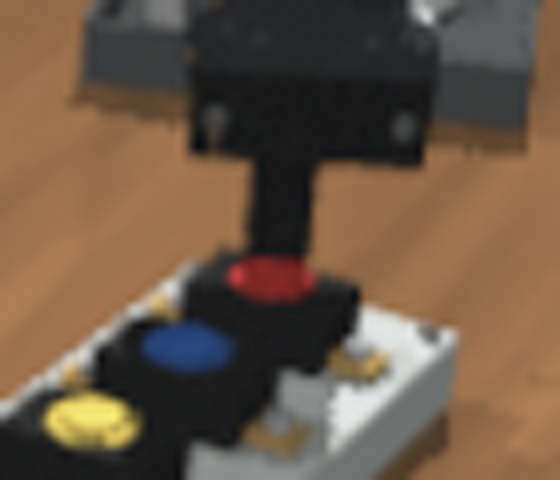

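Finger edge now at row 258 covers the button's top as seen by the side camera, and the collar is still visible below it. Contact should be close, so I continue.

Emit:
{"name": "arm_command", "arguments": {"translation": [[0, 0.02, 0], [0, 0.02, 0], [0, 0.02, 0]], "rotation": [[0, 0, 0], [0, 0, 0], [0, 0, 0]], "grip": [1, 1, 1]}}

```text
time_s: 7.75
position: [0.5293, -0.1869, 0.0588]
tcp_rot: [[-0.921, -0.0, 0.39], [-0.39, 0.0, -0.921], [0.0, -1.0, -0.0]]
force: [-0.1, 0.4, -0.4]
opening: 0.005
```

Emit:
{"name": "arm_command", "arguments": {"translation": [[0, 0.02, 0], [0, 0.02, 0], [0, 0.02, 0]], "rotation": [[0, 0, 0], [0, 0, 0], [0, 0, 0]], "grip": [1, 1, 1]}}

```text
time_s: 8.05
position: [0.5293, -0.1869, 0.0573]
tcp_rot: [[-0.921, 0.0, 0.39], [-0.39, -0.0, -0.921], [-0.0, -1.0, 0.0]]
force: [-0.7, 0.2, 2.0]
opening: 0.003
```

Emit:
{"name": "arm_command", "arguments": {"translation": [[0, 0.02, 0], [0, 0.02, 0], [0, 0.02, 0]], "rotation": [[0, 0, 0], [0, 0, 0], [0, 0, 0]], "grip": [1, 1, 1]}}

```text
time_s: 8.35
position: [0.5293, -0.1869, 0.0556]
tcp_rot: [[-0.921, -0.0, 0.39], [-0.39, 0.0, -0.921], [0.0, -1.0, -0.0]]
force: [0.0, 0.3, 1.7]
opening: 0.006
```

Contact at a reported z of about 0.058, with around 2 N, which fits the button's friction. I'll push on until the stop shows as a rise in force.

Emit:
{"name": "arm_command", "arguments": {"translation": [[0, 0.02, 0], [0, 0.02, 0], [0, 0.02, 0]], "rotation": [[0, 0, 0], [0, 0, 0], [0, 0, 0]], "grip": [1, 1, 1]}}

```text
time_s: 8.65
position: [0.5293, -0.1868, 0.0539]
tcp_rot: [[-0.921, -0.0, 0.39], [-0.39, 0.0, -0.921], [0.0, -1.0, -0.0]]
force: [-1.4, 1.2, 0.7]
opening: 0.004
```

Emit:
{"name": "arm_command", "arguments": {"translation": [[0, 0.02, 0], [0, 0.02, 0], [0, 0.02, 0]], "rotation": [[0, 0, 0], [0, 0, 0], [0, 0, 0]], "grip": [1, 1, 1]}}

```text
time_s: 8.95
position: [0.5293, -0.1869, 0.0523]
tcp_rot: [[-0.921, -0.0, 0.39], [-0.39, 0.0, -0.921], [0.0, -1.0, -0.0]]
force: [-0.3, 0.0, 0.6]
opening: 0.003
```

Emit:
{"name": "arm_command", "arguments": {"translation": [[0, 0.01, 0], [0, 0.01, 0], [0, 0.01, 0]], "rotation": [[0, 0, 0], [0, 0, 0], [0, 0, 0]], "grip": [1, 1, 1]}}

```text
time_s: 9.25
position: [0.5293, -0.1868, 0.0516]
tcp_rot: [[-0.921, -0.0, 0.39], [-0.39, 0.0, -0.921], [0.0, -1.0, -0.0]]
force: [-0.1, 1.3, 1.2]
opening: 0.005
```

Emit:
{"name": "arm_command", "arguments": {"translation": [[0, 0.01, 0], [0, 0.01, 0], [0, 0.01, 0]], "rotation": [[0, 0, 0], [0, 0, 0], [0, 0, 0]], "grip": [1, 1, 1]}}

```text
time_s: 9.55
position: [0.5293, -0.1869, 0.0509]
tcp_rot: [[-0.921, -0.0, 0.39], [-0.39, 0.0, -0.921], [0.0, -1.0, -0.0]]
force: [-1.2, -0.1, 2.9]
opening: 0.006
```

Emit:
{"name": "arm_command", "arguments": {"translation": [[0, 0.01, 0], [0, 0.01, 0], [0, 0.01, 0]], "rotation": [[0, 0, 0], [0, 0, 0], [0, 0, 0]], "grip": [1, 1, 1]}}

```text
time_s: 9.85
position: [0.5293, -0.1869, 0.0509]
tcp_rot: [[-0.921, 0.0, 0.39], [-0.39, -0.0, -0.921], [-0.0, -1.0, 0.0]]
force: [-1.9, 0.9, 8.6]
opening: 0.004
```

```bash
python3 - <<'E'
from h import *
c=eyes.capture("side");s=bot.read_state();print(s["time_s"],s["position"],s["force"])
i=c["image"][120:180,270:340]; cv2.imwrite("pics/n8.png",cv2.resize(i,None,fx=8,fy=8,interpolation=2))
E
```

```text
9.9 [ 0.52929678 -0.1868933   0.05086122] [-2.69355309  0.562768    7.62554553]
```

The stop is firm: 8 N with no further travel, and the button moved about 7.5 mm from contact. The true fingertip height is therefore reported z + 8 mm. I'll lift off and go over to the remote.

Emit:
{"name": "arm_command", "arguments": {"translation": [[0, -0.3, 0], [0, -0.8, 0], [0, -1, 0], [0, -1, 0]], "rotation": [[0, 0, 0], [0, 0, 0], [0, 0, 0], [0, 0, 0]], "grip": [1, 1, 1, 1]}}

```text
time_s: 10.3
position: [0.5313, -0.188, 0.1324]
tcp_rot: [[-0.921, 0.006, 0.39], [-0.39, -0.003, -0.921], [-0.004, -1.0, 0.005]]
force: [0.5, -0.4, 0.8]
opening: 0.007
```

Emit:
{"name": "arm_command", "arguments": {"translation": [[-0.2, 0, -0.3], [-0.5, 0, -0.75], [-0.65, 0, -1], [-0.65, 0, -1]], "rotation": [[0, 0, 0], [0, 0, 0], [0, 0, 0], [0, 0, 0]], "grip": [1, 1, 1, 1]}}

```text
time_s: 10.7
position: [0.5447, -0.0896, 0.1283]
tcp_rot: [[-0.919, -0.004, 0.394], [-0.394, 0.002, -0.919], [0.002, -1.0, -0.003]]
force: [0.0, 1.0, -0.7]
opening: 0.005
```

Emit:
{"name": "arm_command", "arguments": {"translation": [[-0.2, 0, -0.3], [-0.5, 0, -0.75], [-0.65, 0, -1], [-0.65, 0, -1]], "rotation": [[0, 0, 0], [0, 0, 0], [0, 0, 0], [0, 0, 0]], "grip": [1, 1, 1, 1]}}

```text
time_s: 11.1
position: [0.5622, 0.0029, 0.1288]
tcp_rot: [[-0.92, -0.002, 0.393], [-0.393, 0.001, -0.92], [0.001, -1.0, -0.001]]
force: [0.2, -0.4, 0.0]
opening: 0.009
```

Emit:
{"name": "arm_command", "arguments": {"translation": [[-0.2, 0, -0.3], [-0.5, 0, -0.75], [-0.65, 0, -1], [-0.65, 0, -1]], "rotation": [[0, 0, 0], [0, 0, 0], [0, 0, 0], [0, 0, 0]], "grip": [1, 1, 1, 1]}}

```text
time_s: 11.5
position: [0.5795, 0.096, 0.1291]
tcp_rot: [[-0.92, -0.001, 0.392], [-0.392, -0.0, -0.92], [0.0, -1.0, -0.0]]
force: [-0.3, -0.7, -0.1]
opening: 0.005
```

Emit:
{"name": "arm_command", "arguments": {"translation": [[-0.2, 0, -0.3], [-0.5, 0, -0.75], [-0.65, 0, -1], [-0.65, 0, -1], [-0.65, 0, -1]], "rotation": [[0, 0, 0], [0, 0, 0], [0, 0, 0], [0, 0, 0], [0, 0, 0]], "grip": [1, 1, 1, 1, 1]}}

```text
time_s: 12.0
position: [0.5958, 0.187, 0.1293]
tcp_rot: [[-0.921, -0.001, 0.39], [-0.39, -0.001, -0.921], [0.002, -1.0, 0.001]]
force: [1.0, 0.3, 0.1]
opening: 0.002
```

```bash
python3 - <<'E'
from h import *
c=eyes.capture("side");s=bot.read_state();p=np.array(s["position"]);R=np.array(s["tcp_rot"]);print(s["time_s"],p,s["force"])
a=cv2.resize(c["image"][90:280,150:340],(570,570),interpolation=2)
cv2.imwrite("pics/n9.png",a)
P=[p+[0,0,.008]+R@[sx*.0095,0,sz*.015] for sx in(-1,1) for sz in(-1,1)]+[[.595,.19,.04]]
print(((cv2.projectPoints(np.array(P),c["rvec"],c["tvec"],c["mtx"],c["dist_coeffs"])[0][:,0]-[150,90])*3).round(0).tolist())
E
```

```text
12.05 [0.59572426 0.18663731 0.12939776] [ 0.15977877 -1.13690781 -0.45885746]
[[155.0, 282.0], [164.0, 260.0], [184.0, 284.0], [192.0, 261.0], [179.0, 394.0]]
```

View pics/n9.png

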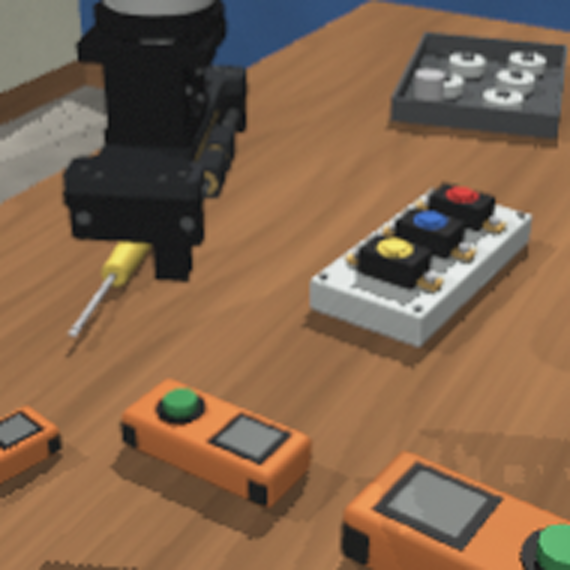

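Red now sits flush like blue: red top at (463,195), blue at (430,220). The tool is over the middle remote, finger edge at (172,276) and green button at (182,400). Descending with a small y correction.

Emit:
{"name": "arm_command", "arguments": {"translation": [[0, 0.3, -0.07], [0, 0.7, -0.07], [0, 1, -0.07], [0, 1, -0.07]], "rotation": [[0, 0, 0], [0, 0, 0], [0, 0, 0], [0, 0, 0]], "grip": [1, 1, 1, 1]}}

```text
time_s: 12.45
position: [0.5907, 0.1913, 0.0466]
tcp_rot: [[-0.922, -0.008, 0.388], [-0.388, -0.002, -0.922], [0.008, -1.0, -0.002]]
force: [-0.7, -0.9, 0.6]
opening: 0.007
```

Emit:
{"name": "arm_command", "arguments": {"translation": [[0, 0.06, 0], [0, 0.12, 0], [0, 0.12, 0]], "rotation": [[0, 0, 0], [0, 0, 0], [0, 0, 0]], "grip": [1, 1, 1]}}

```text
time_s: 12.75
position: [0.5943, 0.1937, 0.0411]
tcp_rot: [[-0.921, 0.001, 0.39], [-0.39, 0.0, -0.921], [-0.001, -1.0, 0.0]]
force: [-0.6, -0.3, -0.4]
opening: 0.003
```

```bash
python3 - <<'E'
from h import *
c=eyes.capture("side");s=bot.read_state();print(s["time_s"],s["position"],s["force"])
cv2.imwrite("pics/n10.png",cv2.resize(c["image"][180:260,170:270],None,fx=6,fy=6,interpolation=2))
E
```

```text
12.8 [0.59435125 0.19387017 0.04127265] [ 0.55953939 -0.45593256  0.75615993]
```

View pics/n10.png

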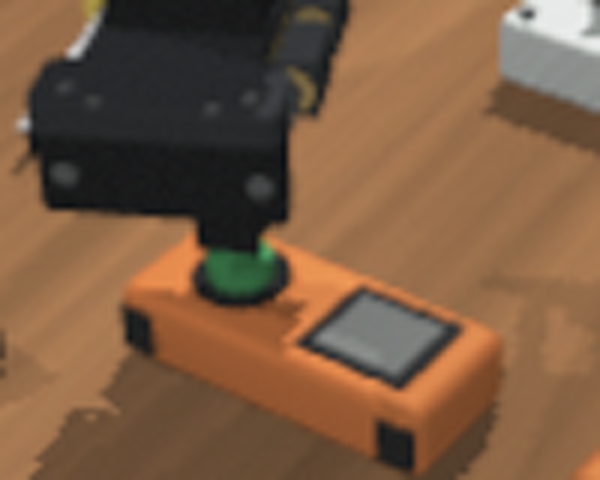

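Finger at (230,250) is centred over the green button at (240,268) to within about 3 mm. Nudging across and pressing gently.

Emit:
{"name": "arm_command", "arguments": {"translation": [[0.03, 0.03, 0], [0.03, 0.07, 0], [0.03, 0.07, 0]], "rotation": [[0, 0, 0], [0, 0, 0], [0, 0, 0]], "grip": [1, 1, 1]}}

```text
time_s: 13.1
position: [0.5912, 0.1932, 0.0346]
tcp_rot: [[-0.921, -0.001, 0.39], [-0.39, -0.0, -0.921], [0.001, -1.0, -0.0]]
force: [-0.2, -0.3, -0.2]
opening: 0.01
```

Emit:
{"name": "arm_command", "arguments": {"translation": [[0, 0.02, 0], [0, 0.04, 0], [0, 0.04, 0]], "rotation": [[0, 0, 0], [0, 0, 0], [0, 0, 0]], "grip": [1, 1, 1]}}

```text
time_s: 13.4
position: [0.5917, 0.1932, 0.0317]
tcp_rot: [[-0.921, 0.0, 0.39], [-0.39, 0.0, -0.921], [-0.0, -1.0, -0.0]]
force: [-0.2, 0.1, 1.9]
opening: 0.005
```

Emit:
{"name": "arm_command", "arguments": {"translation": [[0, 0.02, 0], [0, 0.03, 0], [0, 0.03, 0]], "rotation": [[0, 0, 0], [0, 0, 0], [0, 0, 0]], "grip": [1, 1, 1]}}

```text
time_s: 13.7
position: [0.5917, 0.1932, 0.0294]
tcp_rot: [[-0.921, 0.0, 0.39], [-0.39, 0.0, -0.921], [-0.0, -1.0, -0.0]]
force: [-0.4, -0.4, 3.2]
opening: 0.009
```

Contact came at about 0.032 as predicted, and the spring force is building. Pressing to the stop.

Emit:
{"name": "arm_command", "arguments": {"translation": [[0, 0.02, 0], [0, 0.03, 0], [0, 0.03, 0]], "rotation": [[0, 0, 0], [0, 0, 0], [0, 0, 0]], "grip": [1, 1, 1]}}

```text
time_s: 14.0
position: [0.5917, 0.1932, 0.0269]
tcp_rot: [[-0.921, 0.0, 0.39], [-0.39, 0.0, -0.921], [-0.0, -1.0, -0.0]]
force: [-0.7, 1.4, 4.4]
opening: 0.006
```

Emit:
{"name": "arm_command", "arguments": {"translation": [[0, 0.01, 0], [0, 0.01, 0], [0, 0.01, 0]], "rotation": [[0, 0, 0], [0, 0, 0], [0, 0, 0]], "grip": [1, 1, 1]}}

```text
time_s: 14.3
position: [0.5917, 0.1932, 0.0262]
tcp_rot: [[-0.921, 0.0, 0.39], [-0.39, 0.0, -0.921], [-0.0, -1.0, -0.0]]
force: [-0.3, 0.8, 4.5]
opening: 0.007
```

Emit:
{"name": "arm_command", "arguments": {"translation": [[0, 0.01, 0], [0, 0.01, 0], [0, 0.01, 0]], "rotation": [[0, 0, 0], [0, 0, 0], [0, 0, 0]], "grip": [1, 1, 1]}}

```text
time_s: 14.6
position: [0.5917, 0.1932, 0.0259]
tcp_rot: [[-0.921, 0.0, 0.39], [-0.39, 0.0, -0.921], [-0.0, -1.0, 0.0]]
force: [-0.8, 0.1, 8.3]
opening: 0.005
```

The stop was reached: 8 N and no more travel. Lifting clear.

Emit:
{"name": "arm_command", "arguments": {"translation": [[0, -0.2, 0], [0, -0.7, 0], [0, -1, 0], [0, -1, 0]], "rotation": [[0, 0, 0], [0, 0, 0], [0, 0, 0], [0, 0, 0]], "grip": [1, 1, 1, 1]}}

```text
time_s: 15.0
position: [0.5944, 0.1934, 0.1093]
tcp_rot: [[-0.921, 0.008, 0.39], [-0.39, 0.001, -0.921], [-0.008, -1.0, 0.002]]
force: [0.3, -0.8, -0.3]
opening: 0.004
```

Emit:
{"name": "arm_command", "arguments": {"translation": [[0, -0.3, 0], [0, -0.8, 0], [0, -1, 0], [0, -1, 0], [0, -1, 0]], "rotation": [[0, 0, 0], [0, 0, 0], [0, 0, 0], [0, 0, 0], [0, 0, 0]], "grip": [1, 1, 1, 1, 1]}}

```text
time_s: 15.5
position: [0.5906, 0.1929, 0.1841]
tcp_rot: [[-0.921, -0.002, 0.39], [-0.39, -0.0, -0.921], [0.002, -1.0, -0.0]]
force: [0.2, -0.2, -0.4]
opening: 0.003
```

```bash
python3 - <<'E'
from h import *
c=eyes.capture("side");s=bot.read_state();print(s["time_s"],s["position"],s["force"])
for k in("remote","green_button_top","red_button_top","spray_can","screwdriver"):
    print(k,[(round(r["conf"],2),(np.array(r["point"])*[512,384]).round(1).tolist()) for r in models.spot_point("side",k)[:3]])
a=cv2.imread("pics/side0.png"); d=np.hstack([a[130:260,100:340],c["image"][130:260,100:340]])
cv2.imwrite("pics/n11.png",cv2.resize(np.vstack([a[130:270,90:350],c["image"][130:270,90:350]]),None,fx=2.1,fy=2.1,interpolation=2))
E
```

```text
15.55 [0.59009173 0.19280643 0.18336701] [-0.55970193  0.74669682  0.37481759]
remote [(0.67, [316.2, 283.8]), (0.58, [220.4, 242.8]), (0.56, [147.3, 246.9])]
green_button_top [(0.49, [136.7, 238.5]), (0.49, [337.7, 272.3]), (0.41, [210.4, 223.0])]
red_button_top [(0.36, [305.0, 152.8])]
spray_can [(0.97, [124.4, 303.5])]
screwdriver [(0.79, [188.5, 185.5])]
```

View pics/n11.png

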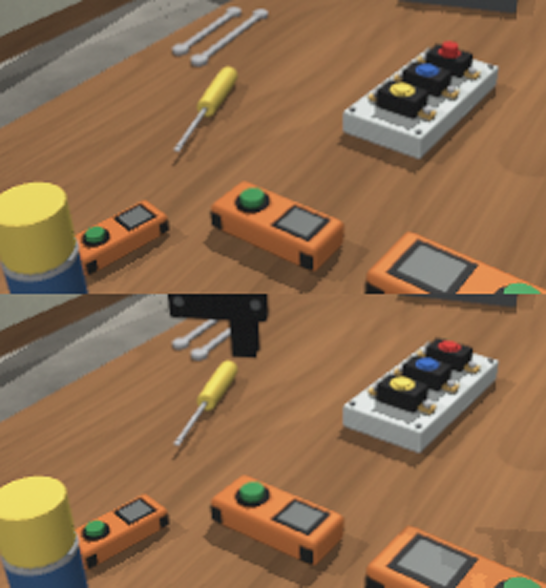

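Before (top half) and after (bottom half): red went from standing up at (450,47) to flush at (450,346). Green is up again at (252,491), and the remote, can and screwdriver have not moved. Handing in.

```bash
python3 -c "
from h import *
print(bot.hand_in()); s=bot.read_state(); print(s['time_s'],s['force'])"
```

```text
the job is handed in; nothing more can be done
None
the job is handed in; nothing more can be done
```

The job is done and handed in at about 15.6 s. No verdict was reported.

- **Red button:** pushed home first, with about 8 N at the stop. It moved roughly 7.5 mm after contact, and the last picture shows it flush like the blue one.
- **Green button:** I then pressed the middle-sized remote's green button about 6 mm, to its stop, again with about 8 N. It is up again in the last picture.
- **Everything else:** the remote, spray can and screwdriver look unmoved. The arm finished well above the work, with the force reading at noise level (under 1 N).

**One check disagreed:** the fingertip turned out about 30 mm higher than the reported TCP and tip extent (22 mm) implied. The side camera showed it, and contact with the red button confirmed it. I felt my way down in small steps and used the measured offset (tip at reported z + 8 mm) for green. Contact there came where that predicted.

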